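# Pack up the glaze sample case

### The job

Pack up the wooden glaze sample case: first push the upright tile flap all the way down flat into the case, then swing the lid fully shut over it, gently, without slamming it. Only push with the fingertips on the plain outer faces: nothing is gripped, and the tiles on the flap and the lid's cork lining are not to be touched. Leave the jar, mug, little pot and screwdriver where they are.

Things in the scene. Friction and masses are not known exactly. Their poses are not given: they have to be found in the camera images.
- case: Plywood sample case fixed to the table, an open box 220 mm (its x) by 190 mm (its y) by 60 mm high, walls and floor 8 mm; origin at the centre of its underside, z up. Fixed tiles lie on its floor. The lid is hinged along its +y wall, the flap just inside its -y wall. The case does not move, but its position and yaw (within 0.7 rad) differ in each run.
- flap (a joint): Angle of the tile flap in rad: 0 = folded flat in the case (a stop), about 1.57 = upright, 1.75 = its open stop; starts 1.35 to 1.65. Folding takes its free edge towards case +y and down; the plain outer face (facing case -y when upright) ends facing up, 44 mm above the table, 16 mm below the rim. Stiff hinge (0.25 N m): it stays where it is left.
- lid (a joint): Angle of the lid in rad: 0 = shut on the rim (a stop), about 1.57 = upright, 2.0 = its open stop; starts 1.62 to 1.88, leaning back. Shutting takes its free edge towards case -y and down; the plain outer face (facing case +y when upright) ends facing up, 70 mm above the table. Stiff hinge (0.4 N m): it stays where left, so push it all the way. It strikes an unfolded flap.
- flap_hinge (a point): Mid-point of the flap's hinge axis (axis along case x), at (0, -80, 40) mm in the case frame; it lies in the panel's mid-plane.
- flap_edge (a point): Middle of the flap's free edge, in the panel's mid-plane. The flap is a brown wooden panel 190 mm wide (along case x), 140 mm from hinge axis to free edge, 8 mm thick; this edge is about 180 mm high when upright, 40 mm when folded.
- lid_hinge (a point): Mid-point of the lid's hinge axis (axis along case x), at (0, 95, 60) mm in the case frame; it lies in the plane of the lid's inner face, 10 mm inside the outer face.
- lid_edge (a point): Middle of the lid's free edge, mid-thickness. The lid is a plain plywood panel 220 mm wide (along case x), 190 mm from hinge axis to free edge, 10 mm thick; this edge is about 250 mm high when upright, 65 mm when shut.
- flap_tiles (a point): Sheet of glazed tiles on the flap's inner face (facing the inside of the case when upright), 168 by 108 mm, standing 5 mm proud, ending 14 mm short of the free edge. Not to be touched. Point at its middle, on the panel's inner face.
- lid_lining (a point): Cork lining 196 by 150 by 3 mm on the lid's inner face, ending 20 mm short of the free edge. Not to be touched. Point at its middle.
- jar: Loose terracotta jar with a white lid, 54 mm across, 75 mm high, standing by the +x end of the case; origin at the middle of its foot. Leave alone.
- mug: Loose white mug, 72 mm across plus handle, 85 mm high, standing by the +x end of the case; origin at the middle of its foot. Leave alone.
- pot: Loose small amber glass pot with a black lid, 44 mm across, 55 mm high, standing by the -x end of the case; origin at the middle of its foot. Leave alone.
- screwdriver: Loose screwdriver 200 mm long with a black handle, up to about 30 mm high, lying roughly along case x about 135 mm outside the case's -y wall. Leave alone.

How it is judged:
On the way, in this order (a step that is already met when the one before it is completed fails the run):
1. the flap lies flat in the case while the lid still stands open (value of joint flap below 0.07 rad and value of joint lid above 1.2 rad), for 0.2 s.
2. the lid is shut over the flap (value of joint lid below 0.04 rad and value of joint flap below 0.07 rad), for 0.2 s.
At the end, for the whole second after the job is handed in: The flap is within 0.07 rad of flat, the lid within 0.04 rad of shut (8 mm at its free edge), and each bystander is within 25 mm of where it started (all of step 2 and distance of each of jar, mug, pot, screwdriver from where it was at the start of the episode below 0.025 m); the robot touches nothing.
It fails at once if the lid is brought down while the flap is not folded (value of joint lid below 1.2 rad and value of joint flap above 0.15 rad).
It fails at once if the lid is slammed (faster than 2 rad/s in the last 0.3 rad) (value of joint lid below 0.3 rad and velocity of joint lid below -2 rad/s).
It fails at once if the robot touches the flap's tiles (as in gripping the flap) (contact force between any of the arm, the fingers and flap_c1 above 1 N).
It fails at once if the robot touches the lid's cork lining (as in gripping the lid) (contact force between any of the arm, the fingers and lid_c1 above 1 N).
It fails at once if a bystander (jar, mug, pot or screwdriver) is shoved more than 25 mm or lifted (distance of any of jar, mug, pot, screwdriver from where it was at the start of the episode above 0.025 m or height (world z) of any of jar, mug, pot, screwdriver above 0.03 m).
It also fails if it takes over 56 s, if anything falls off the work surface, if the arm or the gripper's body presses on something with over 40 N, if the wrist force passes 120 N, or if a joint passes its speed limit or range.

### The arm

A 6-joint arm with a two-finger parallel gripper is mounted at the origin on the work surface. World frame = base frame: x ahead of the robot, y to its left, z up, the work surface at z = 0. Lengths are in m, angles in rad, forces in N, time in s.
With the tool pointing down it reaches from about 0.325 to 0.9 m from the base axis. Payload 6.1 kg.
Tool frame: the origin (TCP) lies on the mounting face of the last link; the fingertips stand 182 mm ahead of it and the grasp point (between the pads) lies 164 mm ahead of it; z points along the fingers, y is the line along which they close (so a half turn about z gives the same grasp; the last joint's range is limited). The gripper opens to 87 mm and grips with 3 to 60 N. Pads are 19 mm wide; open, the fingers measure 117 mm over their backs; the gripper's body (75 mm by 190 mm) begins 51 mm behind the grasp point.
Start: joints at [-1.298, 0.22, 1.526, -0, 1.395, -0.126], TCP at [0.243, -0.576, 0.405] pointing down, gripper open.
Joint ranges: [-2.98, 2.98], [-0.91, 2.08], [0.09, 2.57], [-1.24, 4.39], [0.2, 2.65], [-2.68, 2.68]. Speed limits (rad/s): [2.57, 2.57, 3.01, 3.14, 3.14, 3.14].

### API

Orientations are given as a 3x3 rotation matrix whose columns are the frame's x, y, z axes.
In Python, from station import bot, optics, ticket gives the robot as it stands. The module is installed in compiled form; this text tells all that it offers.
- The arm moves only by the tool servo_tool, never from a script. Its argument "steps" is a list of rows, each a list of 7 numbers: the shift along the tool's x, y, z normalised to -1 to 1, where 1 is 0.5 m, then the turn, a rotation vector about the tool's x, y, z normalised to -1 to 1, where 1 is 180 degrees, then the gripper's target within -1 to 1 (fully open at 1, half-way at 0, shut at -1). A call has 1 to 5 rows; each row is the pose to reach, as a shift and turn from the pose commanded when the call began, along the tool's axes at that moment, turning the shorter way round; what a row does not reach only later rows make up. A row lasts 1/8 s, in which the tool goes at most 62.5 mm and 10.7 degrees, less where a joint would pass 70% of its speed; a pose out of reach is approached as far as the arm can. A call with a number of a shift or a turn outside -1 to 1 is refused whole. A call with a gripper value outside its range is refused whole. The fingers move at their own pace and stop on an object; the grip force is fixed at half the most. Time passes only in rows, so rows that repeat a pose let the fingers close. It gives the time, the measured TCP pose, the force, the opening and the grip force at its end, in the units of the state.
- bot.get_obs(): the state, without advancing time (a new reading comes with each control period).
- optics.read_camera(name): name is "scene" or "top" or "wrist"; returns (picture, depth): 384x512x3 uint8, red, green, blue; 384x512 float32, m along the optical axis (not along the pixel's ray), 0 where there is no reading.
- optics.calibration(name): a dict with "mtx" (3x3 intrinsics, pixels), "R" (3x3) and "t" (3): a world point X has camera coordinates R X + t. Camera axes: x right, y down, z forward; pixel columns grow to the right and rows downward; lengths in m; the calibration is good to about 2 mm. A picture is of the moment at which its call begins: read the wrist's pose just before it. calibration takes no time and is no camera call; for the wrist camera it gives the pose at the moment of the call.
- ticket.sign_off(): hands the job in; it is judged then, once.
Trained networks look in the newest picture that a camera, given by its name, has taken for a name from the list of things; names that differ only in an ending like _2 or _b are one class to them, and where a whole thing is asked for, a point or a joint stands for the part that bears it (a point fixed in the world has none). Each returns a list of dicts, best first, with "score" (0 to 1); they miss things now and then, are a little off and sometimes report something else, mostly with a low value. They report only what shows in the picture. A call takes as long as a camera call.
- optics.recognise(thing, camera): "centre" ([x, y, z] in m, in world coordinates, good to about 4 mm: the middle of the surface that is visible of it).
- optics.outline_of(thing, camera): "region" (384x512 bool, what is visible of it).
- optics.landmark_of(thing, camera): "centre" ([x, y, z] in m, in world coordinates, good to about 4 mm: a listed point, or the origin of a listed thing).
The state is a dict: "clock": time; "joints": joint angles; "joint_vel": joint speeds; "joint_efforts": joint torques, N m; "ee_pos": TCP position; "eef_rot": TCP orientation; "ft_force": force on the tool from outside, world axes, zero at the start; "ft_torque": the same for the moment, N m; "grip_width": finger opening in m; "grasp_force": force on a finger pad.
Only numpy, scipy, OpenCV 4.12 (cv2) and the standard library are available. Lean on these libraries where they do the work, as an engineer would, in place of code of your own. Each camera call takes 0.05 s, during which the arm holds its last target. There are 200 camera calls.

## Working session

There is one attempt and no reset: what is moved stays moved. The work goes in short steps, Python scripts to look and compute and a tool call to move; the robot and the scene stay as the last step left them, time stands still between calls to the robot, and variables do not carry over. Pictures are saved under pics/ and viewed, at most 10 in all, crops included, and the job is handed in when it is done.

Besides the shell and the picture viewer there is one more tool, called after "Call:" in YAML: its name, and indented under it one key for each argument. servo_tool: Moves the arm, as the interface text tells. Its arguments: {"type":"object","properties":{"steps":{"type":"array"}},"required":["steps"]}

```bash
mkdir -p pics; python3 - <<'E'
from station import bot, optics
import cv2,numpy as np
ims=[]
for c in ("scene","top"):
    p,d=optics.read_camera(c); ims.append(p)
    for t in ("flap_hinge","flap_edge","lid_hinge","lid_edge","case","jar","mug","pot","screwdriver"):
        r=optics.landmark_of(t,c)
        print(c,t,[(np.round(x["centre"],3).tolist(),round(x["score"],2)) for x in r[:2]])
cv2.imwrite("pics/a.png",cv2.resize(np.vstack(ims),None,fx=.78,fy=.78)[:,:,::-1])
o=bot.get_obs();print(o["clock"],o["eef_rot"],o["ee_pos"])
E
```

```text
scene flap_hinge [([0.549, -0.149, 0.044], 0.69), ([0.624, 0.033, 0.249], 0.15)]
scene flap_edge [([0.553, -0.146, 0.182], 0.97)]
scene lid_hinge [([0.617, 0.016, 0.06], 0.63)]
scene lid_edge [([0.626, 0.034, 0.247], 0.55), ([0.553, -0.139, 0.108], 0.52)]
scene case [([0.586, -0.075, -0.005], 0.77)]
scene jar [([0.776, -0.068, 0.002], 0.66)]
scene mug [([0.725, -0.195, -0.002], 0.79)]
scene pot [([0.416, -0.028, -0.0], 0.84)]
scene screwdriver [([0.482, -0.298, -0.001], 0.6)]
top flap_hinge [([0.554, -0.151, 0.036], 0.8), ([0.623, 0.034, 0.242], 0.69)]
top flap_edge [([0.556, -0.149, 0.181], 0.7)]
top lid_hinge [([0.615, 0.017, 0.058], 0.8)]
top lid_edge [([0.626, 0.037, 0.246], 0.7)]
top case [([0.583, -0.078, 0.0], 0.77)]
top jar [([0.781, -0.069, -0.003], 0.57), ([0.62, 0.02, 0.153], 0.48)]
top mug [([0.723, -0.2, -0.001], 0.96), ([0.486, -0.298, 0.001], 0.27)]
top pot [([0.415, -0.029, 0.001], 0.74), ([0.556, -0.15, 0.111], 0.65)]
top screwdriver [([0.489, -0.298, -0.003], 0.81), ([0.781, -0.068, -0.003], 0.26)]
1.0 [[ 9.21530516e-01  3.88305947e-01  1.11534041e-05]
 [ 3.88305947e-01 -9.21530516e-01  4.31542937e-06]
 [ 1.19539092e-05  3.54133304e-07 -1.00000000e+00]] [ 0.24266775 -0.575951    0.40476042]
```

View pics/a.png

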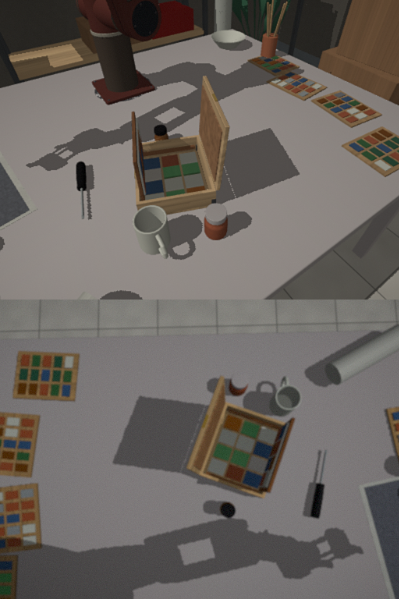

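The case is at about (0.583, -0.075) with yaw -0.37. The flap is at about 1.55 rad and the lid at about 1.65 rad. I'll close the fingers, turn tool x onto case y, and go outside the flap.

Call:
servo_tool:
  steps:
    - [0.808,-0.44,0,0,0,-0.2554,-1]
    - [0.808,-0.44,0,0,0,-0.2554,-1]
    - [0.808,-0.44,0,0,0,-0.2554,-1]
    - [0.808,-0.44,0,0,0,-0.2554,-1]
    - [0.808,-0.44,0,0,0,-0.2554,-1]

```text
clock: 1.62
ee_pos: [0.4385, -0.33, 0.4051]
eef_rot: [[0.359, 0.934, 0.001], [0.934, -0.359, -0.001], [-0.0, 0.001, -1.0]]
ft_force: [0.7, -0.8, 1.0]
grip_width: 0.0452
grasp_force: 0.0
```

```bash
cat > h.py <<'E'
from station import bot, optics
import numpy as np
from scipy.spatial.transform import Rotation as Ro
yaw=-0.3695; C=np.array([.583,-.075,0])
Rc=Ro.from_euler('z',yaw).as_matrix()
Rt=Rc@np.array([[0,1,0],[1,0,0],[0,0,-1.]])   # tool x=case y, y=case x, z down
def state():
    o=bot.get_obs(); R=np.array(o["eef_rot"]); p=np.array(o["ee_pos"])
    tip=Rc.T@(p+.182*R[:,2]-C)
    print("t",round(o["clock"],2),"tip(case)mm",np.round(tip*1e3,1),"F(case)",np.round(Rc.T@o["ft_force"],1),"grip",round(o["grip_width"],3))
    return R,p
def row(tip):  # shift/turn to bring tip (case, m), tool down
    R,p=state(); q=Rc@np.array(tip)+C-.182*Rt[:,2]
    print(np.round(np.r_[R.T@(q-p)/.5, Ro.from_matrix(R.T@Rt).as_rotvec()/np.pi],4))
E
python3 -c "
from h import *
row([0,-.15,.223])"
```

```text
t 1.62 tip(case)mm [ -42.5 -290.   223.1] F(case) [ 0.9 -0.5  1. ] grip 0.045
[2.796e-01 8.610e-02 1.000e-04 3.000e-04 1.000e-04 9.000e-04]
```

Call:
servo_tool:
  steps:
    - [0.1,0.06,0,0,0,0,-1]
    - [0.2,0.086,0.05,0,0,0,-1]
    - [0.28,0.086,0.12,0,0,0,-1]
    - [0.33,0.086,0.146,0,0,0,-1]
    - [0.34,0.086,0.146,0,0,0,-1]

```text
clock: 2.25
ee_pos: [0.539, -0.1871, 0.3303]
eef_rot: [[0.359, 0.933, -0.003], [0.933, -0.359, 0.001], [0.0, -0.003, -1.0]]
ft_force: [0.0, 0.4, 0.2]
grip_width: 0.0018
grasp_force: 0.0
```

```bash
python3 -c "
from h import *
row([0,-.094,.150])
import cv2
p,d=optics.read_camera('scene'); cv2.imwrite('pics/b.png',p[50:300,80:400,::-1])"
```

```text
t 2.25 tip(case)mm [  -1.  -120.3  148.3] F(case) [-0.1  0.4  0.2] grip 0.002
[ 0.0528  0.0011 -0.0033 -0.0009 -0.0001  0.0007]
```

View pics/b.png

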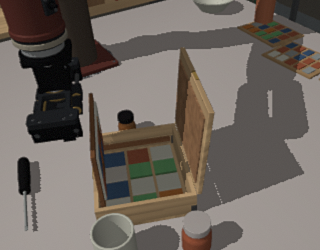

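The picture shows the closed gripper just outside the flap (around pixel 60,120), with the flap and lid both standing. Now I'll push the flap along its arc.

Call:
servo_tool:
  steps:
    - [0.052,0,0,0,0,0,-1]
    - [0.094,0,0.004,0,0,0,-1]
    - [0.134,0,0.012,0,0,0,-1]
    - [0.174,0,0.032,0,0,0,-1]
    - [0.214,0,0.056,0,0,0,-1]

```text
clock: 2.92
ee_pos: [0.5782, -0.0879, 0.303]
eef_rot: [[0.361, 0.932, 0.0], [0.932, -0.361, -0.0], [-0.0, 0.0, -1.0]]
ft_force: [-0.2, -1.9, 0.0]
grip_width: 0.0004
grasp_force: 0.9
```

```bash
python3 -c "
from h import *
row([0,.030,.044])"
```

```text
t 2.92 tip(case)mm [  0.2 -13.9 121. ] F(case) [ 0.5 -1.9  0. ] grip 0.0
[ 8.77e-02 -4.00e-04  1.54e-01  1.00e-04  1.00e-04 -1.00e-04]
```

Call:
servo_tool:
  steps:
    - [0.032,0,0.034,0,0,0,-1]
    - [0.06,0,0.07,0,0,0,-1]
    - [0.078,0,0.11,0,0,0,-1]
    - [0.088,0,0.142,0,0,0,-1]
    - [0.088,0,0.157,0,0,0,-1]

```text
clock: 3.55
ee_pos: [0.5936, -0.0472, 0.2258]
eef_rot: [[0.361, 0.933, -0.003], [0.933, -0.361, 0.002], [0.001, -0.003, -1.0]]
ft_force: [-17.8, 6.6, 43.9]
grip_width: 0.0006
grasp_force: 21.9
```

```bash
python3 -c "
from h import *
row([0,.030,.044])
optics.read_camera('top')
print([(x['centre'],x['score']) for x in optics.landmark_of('flap_edge','top')])"
```

```text
t 3.55 tip(case)mm [-0.8 29.9 43.8] F(case) [-19.   -0.3  43.9] grip 0.001
[ 0.0004  0.0004 -0.0004 -0.001  -0.0002  0.    ]
[([0.4869, -0.2955, -0.0006], 0.69), ([0.6209, 0.0229, 0.1553], 0.16)]
```

Force of 44 N at z = 43.8 mm means the flap is on its stop. I'll lift clear.

Call:
servo_tool:
  steps:
    - [0,0,-0.02,0,0,0,-1]
    - [0,0,-0.14,0,0,0,-1]
    - [0,0,-0.26,0,0,0,-1]
    - [0,0,-0.38,0,0,0,-1]
    - [0,0,-0.5,0,0,0,-1]

```text
clock: 4.28
ee_pos: [0.5933, -0.0481, 0.4774]
eef_rot: [[0.362, 0.932, 0.001], [0.932, -0.362, -0.0], [0.0, 0.001, -1.0]]
ft_force: [0.9, -0.3, -1.2]
grip_width: 0.0004
grasp_force: 0.0
```

```bash
python3 - <<'E'
from h import *
import cv2
row([0,.19,.30])
p,d=optics.read_camera('scene'); cv2.imwrite('pics/c.png',p[20:320,60:420,::-1])
m=optics.calibration('scene')
def world(c,mask):
    v,u=np.nonzero(mask&(d>0)); z=d[v,u]
    return (np.linalg.inv(m["mtx"])@np.c_[u,v,np.ones(len(u))].T*z-np.array(m["t"]).reshape(3,1)).T@m["R"]
r=optics.outline_of('flap_hinge','scene')
if r:
    X=(world('scene',r[0]["region"])-C)@Rc; print(r[0]["score"],np.round(np.percentile(X,[5,25,50,75,95],axis=0),3))
print([(Rc.T@(np.array(x['centre'])-C),x['score']) for x in optics.landmark_of('lid_edge','scene')])
E
```

```text
t 4.28 tip(case)mm [1.000e-01 2.880e+01 2.954e+02] F(case) [ 1.   0.  -1.2] grip 0.0
[ 3.224e-01 -1.000e-04 -9.000e-03  3.000e-04 -1.000e-04 -2.000e-04]
0.79 [[-0.102 -0.086  0.009]
 [-0.042 -0.025  0.042]
 [ 0.026  0.04   0.044]
 [ 0.085  0.097  0.093]
 [ 0.111  0.112  0.236]]
[(array([-0.00291337,  0.11661866,  0.2476    ]), 0.66)]
```

View pics/c.png

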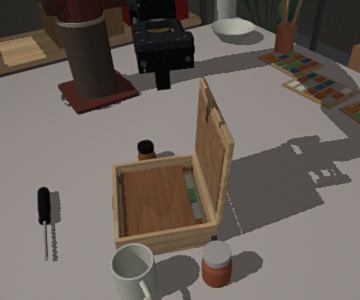

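The flap lies flat (brown panel, around 160,200) and the lid still stands open. Next I'll go over the lid and down behind it.

Call:
servo_tool:
  steps:
    - [0.1,0,-0.02,0,0,0,-1]
    - [0.2,0,-0.02,0,0,0,-1]
    - [0.282,0,-0.02,0,0,0,-1]
    - [0.282,0,0.08,0,0,0,-1]
    - [0.272,0,0.16,0,0,0,-1]

```text
clock: 5.05
ee_pos: [0.6422, 0.0798, 0.3915]
eef_rot: [[0.36, 0.933, -0.003], [0.933, -0.36, 0.0], [-0.001, -0.003, -1.0]]
ft_force: [0.1, -0.2, -0.9]
grip_width: 0.0004
grasp_force: 0.0
```

```bash
python3 -c "
from h import *
row([0,.115,.215])"
```

```text
t 5.05 tip(case)mm [ -1.2 165.5 209.5] F(case) [ 0.2 -0.2 -0.9] grip 0.0
[-0.1015  0.0011 -0.011  -0.0009  0.0003  0.0004]
```

Call:
servo_tool:
  steps:
    - [-0.06,0,0,0,0,0,-1]
    - [-0.1,0,0,0,0,0,-1]
    - [-0.142,0,0.002,0,0,0,-1]
    - [-0.184,0,0.006,0,0,0,-1]
    - [-0.23,0,0.02,0,0,0,-1]

```text
clock: 5.68
ee_pos: [0.6009, -0.0296, 0.3861]
eef_rot: [[0.361, 0.932, 0.002], [0.932, -0.361, -0.0], [0.0, 0.002, -1.0]]
ft_force: [1.2, 1.3, -0.3]
grip_width: 0.0005
grasp_force: 1.0
```

```bash
python3 -c "
from h import *
row([0,-.011,.167])"
```

```text
t 5.67 tip(case)mm [  0.7  48.9 204.1] F(case) [ 0.6  1.6 -0.3] grip 0.001
[-0.1197 -0.0008  0.0742  0.0007 -0.0002 -0.    ]
```

Call:
servo_tool:
  steps:
    - [-0.042,0,0.016,0,0,0,-1]
    - [-0.08,0,0.042,0,0,0,-1]
    - [-0.12,0,0.074,0,0,0,-1]
    - [-0.152,0,0.112,0,0,0,-1]
    - [-0.178,0,0.149,0,0,0,-1]

```text
clock: 6.3
ee_pos: [0.5685, -0.1123, 0.309]
eef_rot: [[0.362, 0.932, -0.001], [0.932, -0.362, 0.0], [-0.0, -0.001, -1.0]]
ft_force: [0.6, 1.5, 0.6]
grip_width: 0.0005
grasp_force: 0.6
```

```bash
python3 -c "
from h import *
row([0,-.060,.070])"
```

```text
t 6.3 tip(case)mm [ -0.2 -40.  127. ] F(case) [0.  1.6 0.6] grip 0.0
[-3.990e-02  3.000e-04  1.139e-01 -3.000e-04  1.000e-04 -2.000e-04]
```

Call:
servo_tool:
  steps:
    - [-0.01,0,0.016,0,0,0,-1]
    - [-0.016,0,0.032,0,0,0,-1]
    - [-0.022,0,0.048,0,0,0,-1]
    - [-0.028,0,0.064,0,0,0,-1]
    - [-0.032,0,0.08,0,0,0,-1]

```text
clock: 6.92
ee_pos: [0.5635, -0.1262, 0.2705]
eef_rot: [[0.361, 0.933, 0.001], [0.933, -0.361, -0.0], [0.0, 0.001, -1.0]]
ft_force: [-0.1, 1.1, 1.3]
grip_width: 0.0005
grasp_force: 0.4
```

Call:
servo_tool:
  steps:
    - [-0.002,0,0.012,0,0,0,-1]
    - [-0.004,0,0.022,0,0,0,-1]
    - [-0.005,0,0.03,0,0,0,-1]
    - [-0.006,0,0.035,0,0,0,-1]
    - [-0.006,0,0.035,0,0,0,-1]

```text
clock: 7.55
ee_pos: [0.5621, -0.129, 0.253]
eef_rot: [[0.361, 0.932, -0.001], [0.932, -0.361, 0.0], [-0.0, -0.001, -1.0]]
ft_force: [0.4, -0.6, 0.1]
grip_width: 0.0006
grasp_force: 0.0
```

```bash
python3 -c "
from h import *
row([0,-.060,.070])"
```

```text
t 7.55 tip(case)mm [ -0.1 -58.   71. ] F(case) [ 0.6 -0.4  0.1] grip 0.001
[-0.0041  0.      0.0019 -0.0002  0.0001 -0.    ]
```

Call:
servo_tool:
  steps:
    - [0,0,0.003,0,0,0,-1]
    - [0,0,0.005,0,0,0,-1]
    - [0,0,0.005,0,0,0,-1]

```text
clock: 7.92
ee_pos: [0.5623, -0.1291, 0.2524]
eef_rot: [[0.361, 0.933, -0.0], [0.933, -0.361, -0.0], [-0.0, 0.0, -1.0]]
ft_force: [-4.3, 2.1, 11.1]
grip_width: 0.0006
grasp_force: 5.5
```

The lid is firm on its stop at 70 mm. I'll lift off and check.

Call:
servo_tool:
  steps:
    - [0,0,-0.03,0,0,0,-1]
    - [0,0,-0.1,0,0,0,-1]
    - [0,0,-0.2,0,0,0,-1]
    - [0,0,-0.3,0,0,0,-1]
    - [0,0,-0.3,0,0,0,-1]

```text
clock: 8.55
ee_pos: [0.5635, -0.1295, 0.4073]
eef_rot: [[0.361, 0.932, 0.01], [0.932, -0.361, -0.004], [0.0, 0.011, -1.0]]
ft_force: [1.5, -0.4, -0.6]
grip_width: 0.0005
grasp_force: 0.0
```

```bash
python3 - <<'E'
from h import *
import cv2
state()
p,d=optics.read_camera('scene'); cv2.imwrite('pics/d.png',p[20:320,60:420,::-1])
for t in ("lid_edge","jar","mug","pot","screwdriver"):
    print(t,[(np.round(x['centre'],3),x['score']) for x in optics.landmark_of(t,'scene')[:1]])
E
```

```text
t 8.55 tip(case)mm [  3.5 -57.8 225.3] F(case) [ 1.5  0.1 -0.6] grip 0.0
lid_edge [(array([ 0.548, -0.163,  0.062]), 0.63)]
jar [(array([ 0.778, -0.066,  0.001]), 0.87)]
mug [(array([ 0.724, -0.196, -0.002]), 0.68)]
pot [(array([ 0.414, -0.028,  0.002]), 0.57)]
screwdriver [(array([ 0.482, -0.299, -0.002]), 0.86)]
```

View pics/d.png

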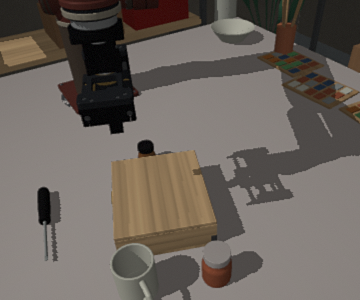

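The lid is shut (panel around 160,200), the bystanders haven't moved, and the gripper is clear.

```bash
python3 -c "
from station import ticket
print(ticket.sign_off())"
```

```text
the job is handed in; nothing more can be done
None
```

The flap is folded flat, the lid was pushed gently shut over it, the jar, mug, pot and screwdriver are where they started, and the job is handed in; no verdict was returned.

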